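# Find the rocking corner of the carving jig and shim it

### The arm

A 6-joint arm with a two-finger parallel gripper is mounted at the origin on the work surface. World frame = base frame: x ahead of the robot, y to its left, z up, the work surface at z = 0. Lengths are in m, angles in degrees, forces in N, time in s.
With the tool pointing down it reaches from about 0.4 to 0.825 m from the base axis. Payload 7 kg.
Tool frame: the origin (TCP) lies at the very end of the fingers, on their centre line; the grasp point (between the pads) lies 19 mm behind it; x points along the fingers, z is the direction in which the jaws open and shut, and the axes are right-handed (so a half turn about x gives the same grasp; the last joint's range is limited). The gripper opens to 88 mm and grips with 3 to 60 N. Pads are 19 mm wide; open, the fingers measure 130 mm over their backs; the gripper's body (78 mm by 193 mm) begins 47 mm behind the grasp point.
Start: joints at [-52.248, 20.546, 0.682, 0, -70.136, -16.507], TCP at [0.245, -0.629, 0.227] pointing down, gripper open.
Joint ranges: [-176.03, 176.03], [-82.01, 121.73], [-58.28, 71.71], [-173.87, 95.51], [-174.79, -0.11], [-173.66, 173.66]. Speed limits (degrees/s): [136.94, 136.94, 172.46, 180, 180, 180].

### API

Orientations are given as [roll, pitch, yaw] about the fixed x, y, z axes, in that order (R = Rz(yaw) Ry(pitch) Rx(roll)).
In Python, from plant import * gives the robot as it stands.
- The arm moves only by the tool arm_command, never from a script. Its argument "commands" is one flat list of numbers, 5 for each row, row after row: the shift along the tool's x, y, z in mm, then the turn about the tool's x in degrees, then the opening in per cent of the stroke, from 0 (shut) to 100 (fully open). A call has 1 to 5 rows; each row shifts and turns the pose as measured when the row begins, along the tool's axes as they then stand; what a row does not reach is not made up. A row lasts 1/8 s, in which the tool goes at most 62.5 mm and 10.7 degrees, less where a joint would pass 70% of its speed; a pose out of reach is approached as far as the arm can. A call is refused whole if a number of a shift passes 62.5 or a number of a turn 10.7, either way. A call with a gripper value outside its range is refused whole. The fingers move at their own pace and stop on an object; the grip force is fixed at half the most. Time passes only in rows, so rows that do not move let the fingers close. It gives the time, the measured TCP pose, the force and the opening at its end, in the units of the state.
- get_obs(): the state, without advancing time (a new reading comes with each control period).
- snapshot(name): name is "scene" or "top" or "wrist"; returns a dict with "frame" (420x560x3 uint8, blue, green, red), "fov_y" (degrees; the focal length in pixels is half the picture's height over the tangent of half this angle, whatever the lens; pixels are square), "cx", "cy" (the principal point, pixels), "world_to_cam" (4x4, takes a point from world to camera coordinates). Camera axes: x right, y up, looking along -z (the intrinsics and any distortion apply to the point x, -y, -z); pixel columns grow to the right and rows downward; lengths in m; the calibration is good to about 2 mm. The wrist camera is an equidistant fisheye: a pixel r from the principal point sees the ray r / f radians off the axis. A picture is of the moment at which its call begins. There is no depth.
- close_job(): hands the job in, once; it reports no verdict.
The state is a dict: "clock": time; "joint_pos": joint angles; "qvel": joint speeds; "tau": joint torques, N m; "tool_pos": TCP position; "orientation": TCP orientation; "force": force on the tool from outside, world axes, zero at the start; "moment": the same for the moment, N m; "opening": finger opening in m.
Only numpy, scipy, OpenCV 4.12 (cv2) and the standard library are available. Lean on these libraries where they do the work, as an engineer would, in place of code of your own. Each camera call takes 0.05 s, during which the arm holds its last target. There are 200 camera calls.

### The job

The walnut jig plate on the bench rocks on one of its four corners. Press down on the plate's corners one after another with a fingertip until you find the one that dips, then press the steel shim tab standing in the slot beside that corner down flat so that it stays down. Leave the other three shims standing, do not lift or shift the plate, and leave the other things on the bench where they are.

Things in the scene. Friction and masses are not known exactly. Their poses are not given: they have to be found in the camera images.
- plate: dark walnut jig plate, 230 (own x) x 270 (own y) x 12 mm, about 0.6 kg, loose in a fixed tray with 4 mm play. Origin: centre of its underside, z up. A carved panel, 170 x 100 mm, 17 mm high, is fixed on its middle. Four through slots near the corners, 63 mm (x) by 32 mm (y), centred at own x = -68.5 and +31.5 mm, y = +/-75 mm
- plate_center (a point): middle of the plate, level with its top face (under the carved panel). The plate lies on hidden seats under its corners: three are firm, one is 4 mm too low. There the plate dips about 3 mm under a push of 3 to 6 N at the corner spot and comes back level when let go; the firm corners do not dip
- corner_1 (a point): spot on the plate's top face to press at its -x +y corner (plate's own axes), right above the middle of the seat, on the 44 mm wide strip between the slot and the plate's edge. 43 mm (along plate y) outward of the pin of this corner's shim
- corner_2 (a point): spot on the plate's top face to press at its -x -y corner (plate's own axes), right above the middle of the seat, on the 44 mm wide strip between the slot and the plate's edge. 43 mm (along plate y) outward of the pin of this corner's shim
- corner_3 (a point): spot on the plate's top face to press at its +x +y corner (plate's own axes), right above the middle of the seat, on the 44 mm wide strip between the slot and the plate's edge. 43 mm (along plate y) outward of the pin of this corner's shim
- corner_4 (a point): spot on the plate's top face to press at its +x -y corner (plate's own axes), right above the middle of the seat, on the 44 mm wide strip between the slot and the plate's edge. 43 mm (along plate y) outward of the pin of this corner's shim
- shim_a (a joint): hinge of a bent steel shim, rad. Starts at 0 to 0.06 (tab stands up in its slot), 0.45 is fully flat. Stiff: it stays where put; takes 6 to 10 N downward near the tab's free end. Flat, its hidden toe fills the 4 mm gap of a low seat; at a firm corner it would jack the plate up askew. Match tab to corner by position
- tab_a (a point): point on top of shim_a's tab, 10 mm from the free end, mid-width. Tab: strip 22 mm wide, 44 long, 3 thick, 43 mm (plate y) inward of its corner spot, rising towards plate -x; the point starts 13 to 15 mm above the plate's top. Flat, it is 2 mm above it, 11 to 13 mm farther to plate -x, 34 mm from the hinge pin, which lies at the corner spot's plate x
- shim_b (a joint): hinge of a bent steel shim, rad. Starts at 0 to 0.06 (tab stands up in its slot), 0.45 is fully flat. Stiff: it stays where put; takes 6 to 10 N downward near the tab's free end. Flat, its hidden toe fills the 4 mm gap of a low seat; at a firm corner it would jack the plate up askew. Match tab to corner by position
- tab_b (a point): point on top of shim_b's tab, 10 mm from the free end, mid-width. Tab: strip 22 mm wide, 44 long, 3 thick, 43 mm (plate y) inward of its corner spot, rising towards plate -x; the point starts 13 to 15 mm above the plate's top. Flat, it is 2 mm above it, 11 to 13 mm farther to plate -x, 34 mm from the hinge pin, which lies at the corner spot's plate x
- shim_c (a joint): hinge of a bent steel shim, rad. Starts at 0 to 0.06 (tab stands up in its slot), 0.45 is fully flat. Stiff: it stays where put; takes 6 to 10 N downward near the tab's free end. Flat, its hidden toe fills the 4 mm gap of a low seat; at a firm corner it would jack the plate up askew. Match tab to corner by position
- tab_c (a point): point on top of shim_c's tab, 10 mm from the free end, mid-width. Tab: strip 22 mm wide, 44 long, 3 thick, 43 mm (plate y) inward of its corner spot, rising towards plate -x; the point starts 13 to 15 mm above the plate's top. Flat, it is 2 mm above it, 11 to 13 mm farther to plate -x, 34 mm from the hinge pin, which lies at the corner spot's plate x
- shim_d (a joint): hinge of a bent steel shim, rad. Starts at 0 to 0.06 (tab stands up in its slot), 0.45 is fully flat. Stiff: it stays where put; takes 6 to 10 N downward near the tab's free end. Flat, its hidden toe fills the 4 mm gap of a low seat; at a firm corner it would jack the plate up askew. Match tab to corner by position
- tab_d (a point): point on top of shim_d's tab, 10 mm from the free end, mid-width. Tab: strip 22 mm wide, 44 long, 3 thick, 43 mm (plate y) inward of its corner spot, rising towards plate -x; the point starts 13 to 15 mm above the plate's top. Flat, it is 2 mm above it, 11 to 13 mm farther to plate -x, 34 mm from the hinge pin, which lies at the corner spot's plate x
- tape_roll_mid (a point): bystander: roll of paper tape, 52 mm across, 19 mm high, lying on the carved panel; its middle
- stain_can: bystander: closed round tin, 84 mm across, 100 mm high
- tumbler: bystander: blue metal tumbler, 80 mm across, 150 mm high
- sanding_block: bystander: cork sanding block 110 x 65 x 28 mm
- screwdriver: bystander: screwdriver lying on the table
- stain_brush: bystander: flat brush lying on the table
- glue: bystander: white glue bottle, 54 mm across, 140 mm high
- offcut: bystander: dark wooden offcut 45 x 90 x 20 mm
- tray: fixed plywood tray under the plate, 262 x 302 mm, rim top 36 mm above the table, 10 mm below the plate's top face. Origin: centre of its underside, on the table; x and y along those of the plate. The plate's top face lies 46 mm above the table

How it is judged (in metres and radians):
On the way, in this order (a step that is already met when the one before it is completed fails the run):
1. with all shims still standing, the rocking corner is found: the plate dips under the finger (angle between plate's own z axis and vertical above 0.018 rad and contact force between the fingers and plate above 1 N and value of joint each of shim_a, shim_b, shim_c, shim_d below 0.2 rad), for 0.1 s.
2. a shim is pressed flat and the plate stays level, as it does only at that corner (value of joint any of shim_a, shim_b, shim_c, shim_d above 0.39 rad and angle between plate's own z axis and vertical below 0.01 rad), for 0.2 s.
At the end, for the whole second after the job is handed in: One shim is flat (above 0.39 of 0.45 rad), the other three still stand (below 0.2 rad), the plate is level within 0.010 rad (a shim pressed at a firm corner jacks it askew), at rest and within 12 mm of where it started (all of step 2 and not (value of joint each of shim_a, shim_b above 0.2 rad or value of joint each of shim_a, shim_c above 0.2 rad or value of joint each of shim_a, shim_d above 0.2 rad or value of joint each of shim_b, shim_c above 0.2 rad or value of joint each of shim_b, shim_d above 0.2 rad or value of joint each of shim_c, shim_d above 0.2 rad) and distance of plate_center from where it was at the start of the episode below 0.012 m and linear speed of plate below 0.02 m/s); the robot touches nothing.
It fails at once if a second shim is pressed down (value of joint each of shim_a, shim_b above 0.2 rad or value of joint each of shim_a, shim_c above 0.2 rad or value of joint each of shim_a, shim_d above 0.2 rad or value of joint each of shim_b, shim_c above 0.2 rad or value of joint each of shim_b, shim_d above 0.2 rad or value of joint each of shim_c, shim_d above 0.2 rad).
It fails at once if the plate is lifted or carried (z of plate_center in the frame of tray above 0.056 m or distance of plate_center from where it was at the start of the episode above 0.02 m).
It fails at once if the tape roll is knocked off or carried away (distance of tape_roll_mid from where it was at the start of the episode above 0.03 m).
It fails at once if a bystander on the table is moved (distance of any of stain_can, tumbler, sanding_block, screwdriver, stain_brush, glue, offcut from where it was at the start of the episode above 0.03 m).
It also fails if it takes over 54 s, if anything falls off the work surface, if the arm or the gripper's body presses on something with over 40 N, if the wrist force passes 120 N, or if a joint passes its speed limit or range.

## Working session

There is one attempt and no reset: what is moved stays moved. The work goes in short steps, Python scripts to look and compute and a tool call to move; the robot and the scene stay as the last step left them, time stands still between calls to the robot, and variables do not carry over. Pictures are saved under pics/ and viewed, about 8 in all and at most 12, crops included, and the job is handed in when it is done.

Besides the shell and the picture viewer there is one more tool, called after "Emit:" in YAML: its name, and indented under it one key for each argument. arm_command: Moves the arm, as the interface text tells. Its arguments: {"type":"object","properties":{"commands":{"type":"array"}},"required":["commands"]}

```bash
mkdir -p pics
python3 - <<'E'
from plant import *
import cv2
print(get_obs())
for n in("scene","top"):
    s=snapshot(n); cv2.imwrite(f"pics/{n}0.png",s["frame"]); print(n,s["fov_y"],s["cx"],s["cy"],s["world_to_cam"])
E
```

```text
{'clock': 0.0, 'joint_pos': array([-5.22464334e+01,  2.05920255e+01,  6.33956884e-01, -2.04214936e-02,
       -7.01360683e+01, -1.65057846e+01]), 'qvel': array([ 0.03434821,  0.07633146,  0.16344258,  0.04112952,  0.0968313 ,
       -0.01310217]), 'tau': array([-3.02228966e-05, -5.82711232e+01,  2.93046767e+01,  6.99704379e+00,
        6.85980282e-03, -1.22556180e-04]), 'tool_pos': array([ 0.24440755, -0.62867142,  0.22561647]), 'orientation': array([  4.98099439,  89.90392482, 116.22182165]), 'force': array([0.05753465, 0.18576346, 0.49445076]), 'moment': array([0.01957637, 0.06791614, 0.05796558]), 'opening': 0.0871887290531899}
scene 53.96214880421677 282.1130278046424 215.76951454217672 [[-0.50952244  0.86040261 -0.00970702  0.22044501]
 [-0.56989024 -0.32898854  0.75298848  0.21970062]
 [ 0.64467976  0.38919647  0.65796209 -1.42841236]
 [ 0.          0.          0.          1.        ]]
top 45.85240022018174 278.33166170641925 205.7975508116701 [[-2.49516362e-02 -9.99684319e-01 -2.94583831e-03  2.94337679e-02]
 [ 9.94101399e-01 -2.51231870e-02  1.05504662e-01 -4.83882189e-01]
 [-1.05545365e-01 -2.95948049e-04  9.94414445e-01 -1.61813327e+00]
 [ 0.00000000e+00  0.00000000e+00  0.00000000e+00  1.00000000e+00]]
```

View pics/top0.png

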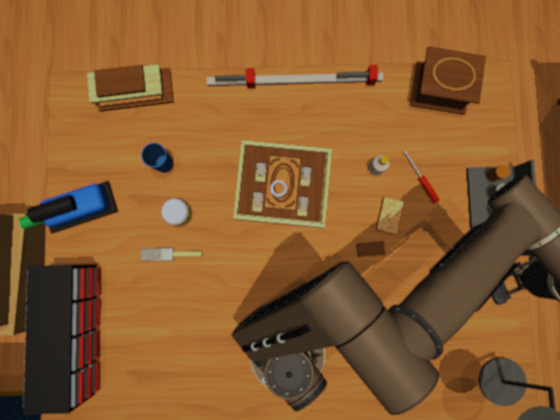

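View pics/scene0.png

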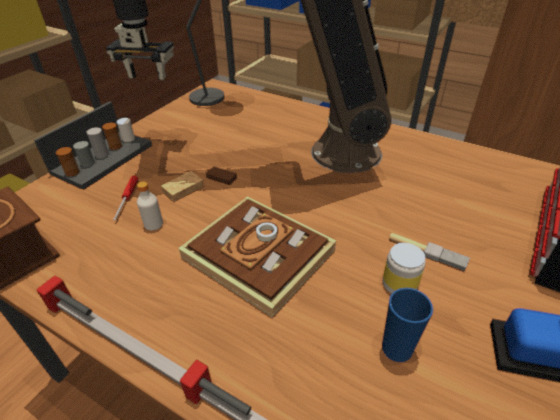

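The top view shows the tray at about (240,142),(330,145),(325,227),(234,218). The tabs sit near (260,172),(306,176),(257,202),(301,207), shifted toward the robot, so plate -x points toward the robot. Next I'll enlarge it for precise corners.

Run:
```python
import cv2,numpy as np
a=cv2.imread("pics/top0.png")[135:235,225:340]; b=cv2.imread("pics/scene0.png")[190:310,175:340]
A=cv2.resize(a,None,fx=5,fy=5,interpolation=cv2.INTER_CUBIC)
B=cv2.resize(b,None,fx=4.8,fy=4.8,interpolation=cv2.INTER_CUBIC)
cv2.imwrite("pics/topc.png",A);cv2.imwrite("pics/scenec.png",B)
```

```text
(no output)
```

View pics/topc.png

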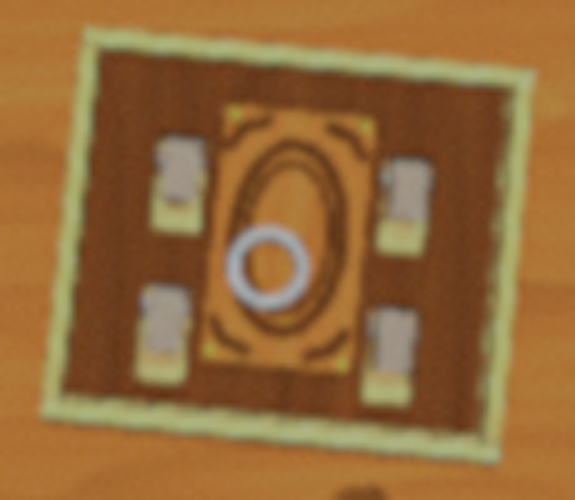

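View pics/scenec.png

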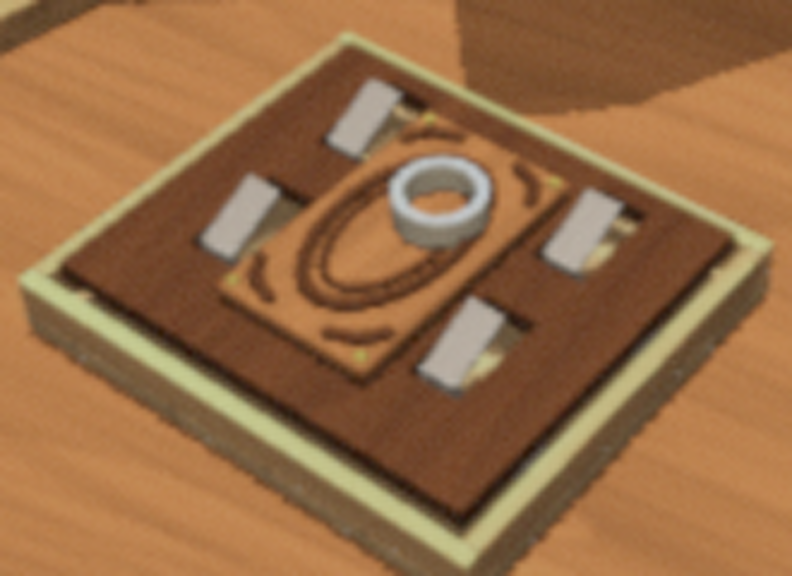

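The plate's outer corners, slots and panel are clear in both crops. I'll fit the plate pose from them.

```bash
cat > h.py <<'E'
from plant import *
import numpy as np, cv2
from scipy.spatial.transform import Rotation as Ro
def proj(s,P):
    P=np.asarray(P,float); W=s["world_to_cam"]; c=P@W[:3,:3].T+W[:3,3]
    f=210/np.tan(np.radians(s["fov_y"]/2))
    return np.c_[s["cx"]+f*c[:,0]/-c[:,2], s["cy"]-f*c[:,1]/-c[:,2]]
def pw(p,P):
    P=np.atleast_2d(np.asarray(P,float)); c,s=np.cos(p[2]),np.sin(p[2])
    return np.c_[p[0]+c*P[:,0]-s*P[:,1],p[1]+s*P[:,0]+c*P[:,1],P[:,2]]
E
python3 - <<'E'
from h import *
from scipy.optimize import least_squares
t=snapshot("top");s=snapshot("scene")
Z=.046; T=[];U=[]
def add(p,u): T.append(p);U.append(u)
for (x,y),q in {(-68.5,75):[(143,285),(191,288),(184,385),(136,383)],(31.5,75):[(160,137),(207,140),(203,235),(150,232)],
 (31.5,-75):[(385,158),(433,161),(424,257),(376,252)],(-68.5,-75):[(369,308),(418,312),(412,405),(362,403)]}.items():
    add((x/1e3,y/1e3,Z),np.mean(q,0))
for p,u in [((.115,.135),(100,50)),((.115,-.135),(515,88)),((-.115,-.135),(485,438)),((-.115,.135),(62,395))]: add((*p,Z),u)
for p,u in [((.085,.05),(224,104)),((.085,-.05),(377,119)),((-.085,-.05),(352,372)),((-.085,.05),(202,358))]: add((*p,.063),u)
U=(np.array(U)+.5)/5-.5+[225,135]
S=[((-.115,-.135,Z),(350,42)),((-.115,.135,Z),(738,240)),((.115,.135,Z),(463,520)),((.115,-.135,Z),(63,272)),
 ((-.085,-.05,.063),(435,112)),((-.085,.05,.063),(563,182)),((.085,.05,.063),(362,372)),((.085,-.05,.063),(222,285))]
SU=(np.array([a[1] for a in S])+.5)/4.8-.5+[175,190]; SP=np.array([a[0] for a in S])
r1=lambda p:(proj(t,pw(p,T))-U); r2=lambda p:proj(s,pw(p,SP))-SU
for n,f in (("top",lambda p:r1(p).ravel()),("scene",lambda p:r2(p).ravel()),("both",lambda p:np.r_[r1(p).ravel(),r2(p).ravel()])):
    o=least_squares(f,[.59,0,0],loss="soft_l1"); print(n,o.x[:2],np.degrees(o.x[2]),np.sqrt(np.mean(f(o.x)**2)))
p=o.x; np.save("pose.npy",p); print(r1(p).round(1).tolist(),r2(p).round(1).tolist())
print(pw(p,[(x,y,Z) for x in(-.05,.05) for y in(.118,-.118)]).round(4))
E
```

```text
top [0.55718928 0.00247091] -7.023434848521112 0.541361297703104
scene [0.56051929 0.00630456] -6.993636375782051 0.9326080142198468
both [0.55815085 0.00389522] -7.026582033991026 0.9044617682096687
[[-0.3, -0.5], [-0.5, -0.7], [-0.1, -0.5], [-0.0, -0.4], [0.0, 0.1], [-1.8, 0.2], [-1.9, -0.7], [0.3, -0.1], [-0.3, -0.5], [-0.4, -0.6], [-0.3, 0.3], [-1.1, 0.1]] [[0.1, 0.1], [-0.3, -0.8], [-0.1, -0.7], [-0.9, -1.7], [-1.4, -1.8], [2.1, -1.0], [0.2, -0.8], [-1.8, -1.4]]
[[ 0.523   0.1271  0.046 ]
 [ 0.4941 -0.1071  0.046 ]
 [ 0.6222  0.1149  0.046 ]
 [ 0.5933 -0.1193  0.046 ]]
```

```bash
cat > go.py <<'E'
import sys
from h import *
# usage: go.py px py z(mm)  plate coordinates -> total tool-frame shift mm, turn deg
p=np.load("pose.npy"); o=get_obs(); R=Ro.from_euler("xyz",o["orientation"],degrees=True).as_matrix()
x,y,z=[float(v)/1e3 for v in sys.argv[1:4]]; tg=pw(p,[(x,y,z)])[0]
d=(tg-o["tool_pos"]); a=R.T@np.array([np.cos(p[2]),np.sin(p[2]),0])
th=np.degrees(np.arctan2(-a[1],a[2])); th=(th+90)%180-90
print("shift",(R.T@d*1e3).round(1),"turn",round(th,1),"tgt",tg.round(4),"R",R.round(2).tolist())
print("t",o["clock"],"pos",o["tool_pos"].round(4),"F",o["force"].round(1),"j6",o["joint_pos"][5].round(1),"open",o["opening"])
E
python3 go.py 50 -118 200
```

```text
shift [  26.3 -509.8  348.5] turn -61.7 tgt [ 0.5933 -0.1193  0.2   ] R [[-0.0, -0.93, -0.36], [0.0, -0.36, 0.93], [-1.0, 0.0, 0.0]]
t 0.2 pos [ 0.2445 -0.6289  0.226 ] F [-0.4  0.4  0.3] j6 -16.5 open 0.08750996698593867
```

Emit:
arm_command:
  commands: [0,-50,34,0,0,0,-50,34,0,0,0,-50,34,0,0,0,-50,34,0,0,0,-50,34,0,0]

```text
clock: 0.82
tool_pos: [0.418, -0.3762, 0.2239]
orientation: [23.3, 89.8, 134.1]
force: [1.8, -0.7, 0.5]
opening: 0.0431
```

Emit:
arm_command:
  commands: [0,-50,34,0,0,0,-50,34,0,0,0,-50,34,0,0,0,-50,34,0,0,0,0,0,-10,0]

```text
clock: 1.45
tool_pos: [0.5619, -0.1671, 0.2243]
orientation: [-5.6, 89.9, 115.6]
force: [-1.5, -1.7, -0.7]
opening: 0.0007
```

Emit:
arm_command:
  commands: [0,0,0,-10.5,0,0,0,0,-10.5,0,0,0,0,-10.5,0,0,0,0,-10.5,0,0,0,0,-10,0]

```text
clock: 2.08
tool_pos: [0.5621, -0.1649, 0.2231]
orientation: [-35.1, 89.8, 139.4]
force: [-0.8, -0.2, 0.7]
opening: 0.0006
```

```bash
python3 go.py 50 -118 66
```

```text
shift [157.2 -48.  -27.3] turn 1.5 tgt [ 0.5933 -0.1193  0.066 ] R [[-0.0, -0.1, -1.0], [0.0, -1.0, 0.1], [-1.0, -0.0, 0.0]]
t 2.075 pos [ 0.5621 -0.1649  0.2231] F [-0.8 -0.2  0.7] j6 -8.1 open 0.0005980814238988108
```

Emit:
arm_command:
  commands: [0,-48,-27,1.5,0,50,0,0,0,0,50,0,0,0,0,40,0,0,0,0,0,0,0,0,0]

```text
clock: 2.7
tool_pos: [0.5949, -0.118, 0.0806]
orientation: [-67.6, 89.8, 105.6]
force: [-0.1, -0.6, 0.3]
opening: 0.0008
```

```bash
python3 go.py 50 -118 50
python3 - <<'E'
from h import *
s=snapshot("wrist"); cv2.imwrite("pics/w1.png",s["frame"])
E
```

```text
shift [30.6  1.6  1.3] turn 0.2 tgt [ 0.5933 -0.1193  0.05  ] R [[-0.0, -0.12, -0.99], [0.0, -0.99, 0.12], [-1.0, -0.0, 0.0]]
t 2.7 pos [ 0.5949 -0.118   0.0806] F [-0.1 -0.6  0.3] j6 -13.8 open 0.0007576008250837668
```

View pics/w1.png

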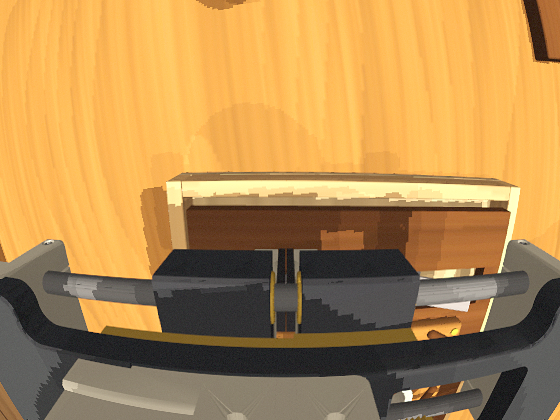

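The wrist view shows the closed fingers at about (287,290) over the strip of the +x -y corner. The plate edge is at row 207 and the tray rim at row 180. I'll press here.

Emit:
arm_command:
  commands: [15,1.5,1,0,0,12,0,0,0,0,3,0,0,0,0,2,0,0,0,0]

```text
clock: 3.25
tool_pos: [0.5989, -0.1196, 0.0542]
orientation: [-160.4, 89.4, 12.9]
force: [-0.1, -0.1, -0.4]
opening: 0.0003
```

Emit:
arm_command:
  commands: [2,0,0,0,0]

```text
clock: 3.38
tool_pos: [0.5992, -0.1196, 0.0525]
orientation: [-161.0, 89.3, 12.3]
force: [-0.2, -1.2, 0.0]
opening: 0.0006
```

Emit:
arm_command:
  commands: [2,0,0,0,0]

```text
clock: 3.5
tool_pos: [0.5994, -0.1196, 0.0507]
orientation: [-161.4, 89.3, 11.9]
force: [-0.8, 1.1, -0.2]
opening: 0.0005
```

Emit:
arm_command:
  commands: [2,0,0,0,0]

```text
clock: 3.62
tool_pos: [0.5995, -0.1196, 0.0487]
orientation: [-161.6, 89.3, 11.7]
force: [-0.2, 0.3, 0.6]
opening: 0.0007
```

Emit:
arm_command:
  commands: [0,0,6,0,0]

```text
clock: 3.75
tool_pos: [0.5935, -0.1188, 0.0484]
orientation: [-161.6, 89.3, 11.6]
force: [-0.3, -0.4, -1.4]
opening: 0.0004
```

Emit:
arm_command:
  commands: [2,0,0,0,0]

```text
clock: 3.88
tool_pos: [0.593, -0.1188, 0.0465]
orientation: [-161.3, 89.3, 11.9]
force: [0.5, 0.4, 0.0]
opening: 0.0005
```

Emit:
arm_command:
  commands: [1.5,0,0,0,0]

```text
clock: 4.0
tool_pos: [0.5931, -0.1188, 0.0462]
orientation: [-163.4, 89.3, 9.9]
force: [-7.2, 2.8, 19.6]
opening: 0.0006
```

Emit:
arm_command:
  commands: [1.5,0,0,0,0]

```text
clock: 4.12
tool_pos: [0.5931, -0.1188, 0.0463]
orientation: [-165.1, 89.3, 8.2]
force: [-6.4, 3.0, 16.3]
opening: 0.0007
```

Emit:
arm_command:
  commands: [1.5,0,0,0,0]

```text
clock: 4.25
tool_pos: [0.5931, -0.1188, 0.0463]
orientation: [-167.0, 89.2, 6.3]
force: [-4.6, 1.7, 13.0]
opening: 0.0002
```

Corner 4 is firm: 13–20 N with no dip. Next is corner 3.

Emit:
arm_command:
  commands: [-40,0,0,0,0,-40,0,0,0,0]

```text
clock: 4.5
tool_pos: [0.5898, -0.1189, 0.1251]
orientation: [-164.1, 89.6, 9.2]
force: [0.5, -0.6, -0.8]
opening: 0.0003
```

```bash
python3 go.py 50 118 110
```

```text
shift [  15.6 -236.    -5.1] turn 0.4 tgt [0.6222 0.1149 0.11  ] R [[0.01, -0.12, -0.99], [0.0, -0.99, 0.12], [-1.0, -0.0, -0.01]]
t 4.5 pos [ 0.5898 -0.1189  0.1251] F [ 0.5 -0.6 -0.8] j6 -13.8 open 0.00026288842083245945
```

Emit:
arm_command:
  commands: [0,-60,-1,0.4,0,0,-60,-1,0,0,0,-60,-1,0,0,0,-56,-1,0,0,0,0,0,0,0]

```text
clock: 5.12
tool_pos: [0.6263, 0.1212, 0.1309]
orientation: [-163.3, 89.0, 9.5]
force: [-0.8, -1.5, -0.6]
opening: 0.0005
```

```bash
python3 go.py 50 118 52
```

```text
shift [78.8  7.1  4.6] turn -0.2 tgt [0.6222 0.1149 0.052 ] R [[0.02, -0.13, -0.99], [0.0, -0.99, 0.13], [-1.0, -0.0, -0.02]]
t 5.125 pos [0.6263 0.1212 0.1309] F [-0.8 -1.5 -0.6] j6 -36.1 open 0.0005198485636509048
```

Emit:
arm_command:
  commands: [38,7,4,0,0,35,0,0,0,0,0,0,0,0,0]

```text
clock: 5.5
tool_pos: [0.6226, 0.1148, 0.0569]
orientation: [-162.9, 89.0, 10.0]
force: [-0.9, -0.9, 0.8]
opening: 0.0002
```

```bash
python3 go.py 50 118 47
```

```text
shift [9.9 0.  0.6] turn -0.1 tgt [0.6222 0.1149 0.047 ] R [[0.02, -0.12, -0.99], [0.0, -0.99, 0.12], [-1.0, -0.01, -0.02]]
t 5.5 pos [0.6226 0.1148 0.0569] F [-0.9 -0.9  0.8] j6 -35.7 open 0.000232773572804924
```

Emit:
arm_command:
  commands: [7,0,0,0,0,3,0,0.5,0,0,1.5,0,0,0,0]

```text
clock: 5.88
tool_pos: [0.6243, 0.1147, 0.0482]
orientation: [-161.1, 88.7, 11.8]
force: [-0.5, 0.1, 0.4]
opening: 0.0002
```

Emit:
arm_command:
  commands: [1.5,0,0,0,0]

```text
clock: 6.0
tool_pos: [0.6247, 0.1148, 0.0473]
orientation: [-160.4, 88.7, 12.4]
force: [-0.9, -0.2, -0.4]
opening: 0.0005
```

Emit:
arm_command:
  commands: [1.5,0,0,0,0]

```text
clock: 6.12
tool_pos: [0.6249, 0.1149, 0.0462]
orientation: [-160.2, 88.6, 12.7]
force: [-1.7, -0.5, 3.4]
opening: 0.0004
```

Emit:
arm_command:
  commands: [1.5,0,0,0,0]

```text
clock: 6.25
tool_pos: [0.6251, 0.115, 0.0451]
orientation: [-160.2, 88.6, 12.7]
force: [-1.5, 0.7, 3.0]
opening: 0.0008
```

Corner 3 is dipping: it yields at about 3 N. I'll press on to the bottom of the dip.

Emit:
arm_command:
  commands: [1.5,0,0,0,0]

```text
clock: 6.38
tool_pos: [0.6252, 0.1151, 0.0439]
orientation: [-160.2, 88.6, 12.7]
force: [-0.7, 0.2, 4.5]
opening: 0.0006
```

Emit:
arm_command:
  commands: [1.5,0,0,0,0]

```text
clock: 6.5
tool_pos: [0.6255, 0.1151, 0.0429]
orientation: [-160.5, 88.5, 12.4]
force: [-5.6, 0.2, 14.1]
opening: 0.0004
```

Emit:
arm_command:
  commands: [1.5,0,0,0,0]

```text
clock: 6.62
tool_pos: [0.6255, 0.1151, 0.0427]
orientation: [-161.3, 88.5, 11.7]
force: [-9.0, -0.5, 20.5]
opening: 0.0008
```

Emit:
arm_command:
  commands: [1.5,0,0,0,0]

```text
clock: 6.75
tool_pos: [0.6255, 0.1151, 0.0428]
orientation: [-161.9, 88.5, 11.1]
force: [-7.6, 0.3, 17.7]
opening: 0.0002
```

The plate dipped 3.4 mm at corner 3 and then bottomed out (about 0.036 rad), so this is the low one. I'll release and move above its tab.

Emit:
arm_command:
  commands: [-25,0,0,0,0,-25,0,0,0,0,0,0,0,0,0]

```text
clock: 7.12
tool_pos: [0.6239, 0.115, 0.0933]
orientation: [-161.9, 88.6, 11.1]
force: [0.2, 0.0, -0.4]
opening: 0.0003
```

```bash
python3 go.py 15 75 85
```

```text
shift [ 7.1 43.3 36.9] turn -0.0 tgt [0.5822 0.0765 0.085 ] R [[0.02, -0.12, -0.99], [0.0, -0.99, 0.12], [-1.0, -0.01, -0.02]]
t 7.125 pos [0.6239 0.115  0.0933] F [ 0.2  0.  -0.4] j6 -35.7 open 0.00025712923954455426
```

Emit:
arm_command:
  commands: [0,22,18,0,0,0,21,18,0,0,0,0,0,0,0]

```text
clock: 7.5
tool_pos: [0.5807, 0.0757, 0.0892]
orientation: [-161.6, 88.7, 11.4]
force: [0.8, 0.2, 0.6]
opening: 0.0002
```

```bash
python3 go.py 15 75 66
python3 - <<'E'
from h import *
a=snapshot("top")["frame"][125:245,215:350]; b=snapshot("scene")["frame"][190:310,175:340]
A=cv2.resize(a,None,fx=3,fy=4,interpolation=cv2.INTER_CUBIC);B=cv2.resize(b,(395,480),interpolation=cv2.INTER_CUBIC)
cv2.imwrite("pics/m2.png",np.hstack([A,B]))
E
```

```text
shift [23.3 -0.8 -0.9] turn -0.0 tgt [0.5822 0.0765 0.066 ] R [[0.02, -0.12, -0.99], [0.0, -0.99, 0.12], [-1.0, -0.01, -0.02]]
t 7.5 pos [0.5807 0.0757 0.0892] F [0.8 0.2 0.6] j6 -34.1 open 0.00020014921139014963
```

View pics/m2.png

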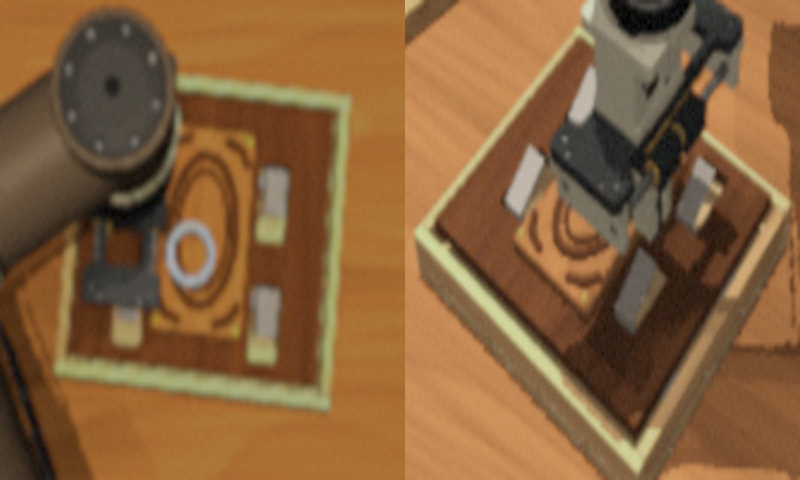

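The fingertip, near (635,245) in the right half, is above the tab of the +x +y corner at (640,285). All four tabs stand and the tape roll hasn't moved. I'll press the tab down.

Emit:
arm_command:
  commands: [20,-1,-1,0,0,5,0,0,0,0,3,0,0,0,0]

```text
clock: 7.98
tool_pos: [0.5856, 0.0789, 0.0616]
orientation: [-163.1, 88.6, 9.9]
force: [-14.7, 3.1, 24.2]
opening: 0.0005
```

Emit:
arm_command:
  commands: [3,0,0,0,0,3,0,0,0,0]

```text
clock: 8.22
tool_pos: [0.5827, 0.0793, 0.0586]
orientation: [-164.7, 88.9, 8.4]
force: [-13.7, 3.1, 20.5]
opening: 0.0008
```

Emit:
arm_command:
  commands: [3,0,0,0,0,3,0,0,0,0]

```text
clock: 8.48
tool_pos: [0.58, 0.0797, 0.0555]
orientation: [-165.9, 89.2, 7.3]
force: [-11.2, 2.2, 16.6]
opening: 0.0007
```

```bash
python3 go.py 15 75 48
```

```text
shift [ 7.5  2.9 -2.5] turn 0.2 tgt [0.5822 0.0765 0.048 ] R [[0.01, -0.12, -0.99], [0.0, -0.99, 0.12], [-1.0, -0.0, -0.01]]
t 8.475 pos [0.58   0.0797 0.0555] F [-11.2   2.2  16.6] j6 -34.2 open 0.0007162984453995861
```

Emit:
arm_command:
  commands: [3,0.5,0,0,0,3,0.5,0,0,0]

```text
clock: 8.72
tool_pos: [0.5781, 0.0798, 0.052]
orientation: [-163.3, 89.3, 9.9]
force: [-6.2, 1.6, 11.1]
opening: 0.0004
```

Emit:
arm_command:
  commands: [3,0,0,0,0,2,0,0,0,0]

```text
clock: 8.98
tool_pos: [0.5764, 0.0801, 0.0488]
orientation: [-165.4, 89.5, 7.8]
force: [-5.6, -0.1, 9.8]
opening: 0.0005
```

Emit:
arm_command:
  commands: [2,0,0,0,0,2,0,0,0,0]

```text
clock: 9.22
tool_pos: [0.576, 0.0803, 0.0477]
orientation: [-172.7, 89.6, 0.6]
force: [-8.8, -0.7, 20.6]
opening: 0.0006
```

Emit:
arm_command:
  commands: [2,0,0,0,0,2,0,0,0,0]

```text
clock: 9.48
tool_pos: [0.5759, 0.0802, 0.0477]
orientation: [178.4, 89.5, -8.1]
force: [-7.9, 0.1, 18.4]
opening: 0.0004
```

Emit:
arm_command:
  commands: [4,0,0,0,0,4,0,0,0,0]

```text
clock: 9.72
tool_pos: [0.5758, 0.0803, 0.0469]
orientation: [169.9, 89.5, -16.5]
force: [-18.3, 1.3, 42.1]
opening: 0.0005
```

Emit:
arm_command:
  commands: [-30,0,0,0,0,-40,0,0,0,0,-50,0,0,0,0,-40,0,0,0,0]

```text
clock: 10.22
tool_pos: [0.5743, 0.0813, 0.2113]
orientation: [152.9, 89.6, -33.4]
force: [0.4, -0.4, -0.4]
opening: 0.0005
```

Emit:
arm_command:
  commands: [0,-60,0,0,0,0,-60,0,0,0,0,0,0,0,0]

```text
clock: 10.6
tool_pos: [0.5912, 0.2049, 0.2182]
orientation: [-171.0, 89.0, 2.6]
force: [-0.2, 0.1, 0.3]
opening: 0.0005
```

```bash
python3 go.py 15 75 85
python3 - <<'E'
from h import *
a=snapshot("top")["frame"][125:245,215:350]; b=snapshot("scene")["frame"][190:310,175:340]
A=cv2.resize(a,None,fx=3,fy=4,interpolation=cv2.INTER_CUBIC);B=cv2.resize(b,(395,480),interpolation=cv2.INTER_CUBIC)
cv2.imwrite("pics/m3.png",np.hstack([A,B]))
E
```

```text
shift [132.9 128.9  -3.1] turn 0.6 tgt [0.5822 0.0765 0.085 ] R [[0.02, -0.11, -0.99], [0.0, -0.99, 0.11], [-1.0, -0.0, -0.02]]
t 10.6 pos [0.5912 0.2049 0.2182] F [-0.2  0.1  0.3] j6 -44.0 open 0.0005322610302852487
```

View pics/m3.png

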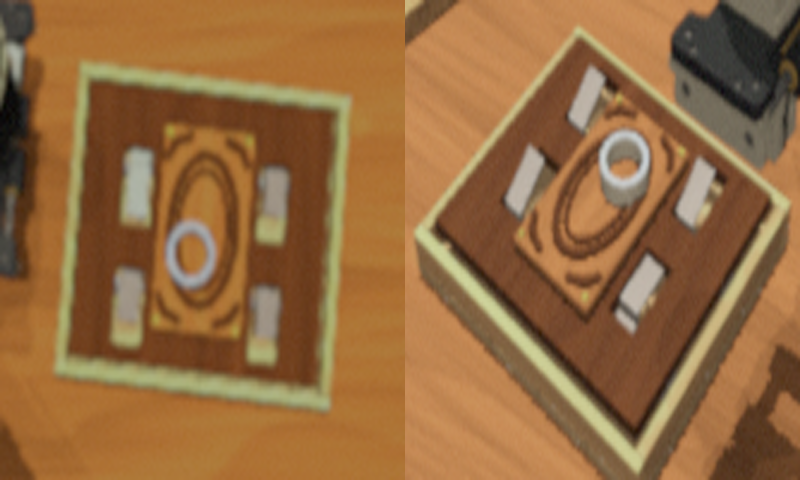

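The +x +y tab now fills its slot at (138,185), and the other three still stand. The roll and plate look unmoved. A quick shift check against the first picture, then I'll hand in.

Run:
```python
from h import *
a=cv2.imread("pics/top0.png"); b=snapshot("top")["frame"]
g=lambda i:cv2.cvtColor(i,cv2.COLOR_BGR2GRAY).astype(np.float32)
for n,(r,c) in {"panel+roll":((150,215),(266,304)),"glue":((145,180),(365,400)),"can":((192,232),(155,200)),"tumbler":((138,178),(135,180))}.items():
    print(n,cv2.phaseCorrelate(g(a)[r[0]:r[1],c[0]:c[1]],g(b)[r[0]:r[1],c[0]:c[1]]))
print(close_job())
```

```text
panel+roll ((-0.007210825553269018, 0.00967372644181097), 0.9894430385695563)
glue ((0.042763415238130875, -0.035032316389859375), 1.0099809251633691)
can ((0.7143809335199052, -0.1388045828263671), 0.5303193346659343)
tumbler ((-20.177622941637928, 17.5471977636626), 0.09891660504870944)
the job is handed in; nothing more can be done
None
```

I found the rocking corner and pressed its shim down flat, and the job is handed in after about 11 s of robot time. `close_job()` reports no verdict.

- **Finding the corner:** corner_4 stayed firm under 13–20 N. corner_3 (+x +y) gave way at 3–4.5 N and bottomed out about 3.4 mm down, roughly 0.036 rad. I then stopped probing, so corner_1 and corner_2 were never pressed.
- **Pressing the shim:** I pressed the tab beside corner_3 until it stopped at z = 47.7 mm, where flat is expected at 48 mm. A firmer push reached 46.9 mm at about 42 N on the wrist. The fingers then moved clear, with wrist force back near zero.
- **Last checks:** in the final picture that tab lies in its slot and the other three stand. The carved panel and tape roll shifted less than 0.02 px from the first picture, and the glue bottle less than 0.1 px.
- **Uncertain checks:** the tin's match was weak (0.7 px, 0.53 response). The tumbler's failed outright (0.10 response), probably because the arm or its shadow was in that part of the picture. The gripper stayed closed and I saw no force away from the plate and tab. I did not compare the other bystanders.
- **Not tested:** I did not press corner_3 again after flattening the shim, so I judged the plate level only from the pictures.

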